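# Send a chocolate mould through the cooler's swing flaps

## Task

Load the rectangular chocolate mould into the cooler: lay it in the open infeed lane in front of the flaps, push it flat along the lane through the pair of sprung swing flaps, and on until you feel the hidden cushioned stop under the hood; press it home there with about 10 N for about half a second, never more than 20 N. Then withdraw, leaving the mould lying flat inside with both flaps shut behind it, and leave everything else on the slab alone.

Things in the scene. Friction and masses are not known exactly. Their poses are not given: they have to be found in the camera images.
- mould: Rectangular chocolate mould: white plastic block 100 mm long (its x), 60 wide (y), 24 high, six brown round fillings flush in its top; 0.2 to 0.33 kg. Origin: centre of its underside; z up. Lies flat on the dark slab (top 20 mm above the table) left or right of the lane; a round mould lies on the other side. Alike end for end: either end may lead. Can be gripped across its width.
- cooler: White bench-top cooler with steel infeed lane, fixed on the slab. Origin: on the slab's top, on the lane's centre line, in the plane of the shut flaps; x runs along the lane into the cooler (pushing direction), y left, z up. In this frame a cabinet 300 mm wide, 190 high stands at x 215 to 415 mm. Sliding the mould takes 1 to 3 N, some N more while it opens the flaps.
- lane_mouth (a point): Start of the lane, on the slab, 85 mm before the flaps; axes as the cooler's. The slab is the lane's floor; it is open on top as far as the hood. Funnel: 94 mm wide here, 66 mm 30 mm further on; then 66 up to the flaps; 82 for 45 mm past the flaps, narrowing to 66 at 65 mm past them and on to the stop. Walls 4 mm thick, 36 high.
- hood_front (a point): Middle of the low hood's front top edge, 110 mm past the flaps, 47 mm above the slab. Hood: 144 mm wide, underside 41 mm above the slab, reaching back 105 mm to the cabinet. Under it, unseen, is a rubber stop on a spring (1.2 N/mm, 15 mm travel, then solid), its free face set anywhere 148 to 183 mm past the flaps: find it by feel. It may push the mould back some mm when let go.
- flap_l (a joint): Left swing flap: steel leaf 36 mm long, 3 thick, top 33 mm above the slab, hinged upright at the left wall, meeting the other in the middle like saloon doors. Radians: 0 shut, up to 1.5 swung inwards (cooler's +x) only; a spring (0.02 Nm shut, 0.1 Nm wide open) shuts it, once the mould's trailing end is over 37 mm past the flaps and the fingers are gone.
- flap_r (a joint): The right swing flap, the mirror image, hinged at y -36.5 mm. Radians: 0 shut, grows to 1.5 as it swings inwards.
- round_mould: A round white mould, 72 mm across, 20 mm high, with six small brown fillings. Leave alone. Origin: centre of its underside.
- sphere_stand: A chocolate ball of 80 mm on a round foot, 112 mm high in all. Leave alone. Origin: centre of its underside.
- scraper: A flat metal scraper with a plastic handle, 140 mm wide. Leave alone. Origin: underside.
- disc_a: A chocolate disc, 36 mm across, 12 mm high, left of the lane. Leave alone. Origin: underside.
- disc_b: A chocolate disc, 36 mm across, 12 mm high, right of the hood. Leave alone. Origin: underside.
- cutter: A steel ring cutter, 60 mm across, 35 mm high. Leave alone. Origin: underside.
- spatula: A spatula, 240 mm long, lying at the left. Leave alone.
Things that resemble listed ones, but are neither listed nor needed, are in the scene too. What is shaped like the mould but blue or yellow is not meant.

How it is judged:
On the way, in this order (a step that is already met when the one before it is completed fails the run):
1. the mould, lying flat in the lane, pushes both flaps open (value of joint each of flap_l, flap_r above 0.6 rad and x of mould in the frame of cooler between -0.045 and 0.04 m and z of mould in the frame of cooler below 0.008 m and angle between mould's own z axis and vertical below 0.15 rad and contact force between mould and cooler above 0.2 N), for 0.1 s.
2. the mould, past the flaps, is pressed home on the hidden stop with 4 to 20 N (x of mould in the frame of cooler above 0.096 m and contact force between mould and cooler between 4 and 20 N and angle between mould's own z axis and vertical below 0.1 rad), for 0.3 s.
At the end, for the whole second after the job is handed in: The mould lies flat (within 0.08 rad and 6 mm of the slab) and at rest in the cooler's lane, its origin more than 92 mm past the flaps, where it was left after being pressed on the stop, and both flaps are shut behind it (under 0.1 rad) (x of mould in the frame of cooler above 0.092 m and z of mould in the frame of cooler below 0.006 m and angle between mould's own z axis and vertical below 0.08 rad and linear speed of mould below 0.01 m/s and value of joint each of flap_l, flap_r below 0.1 rad); the robot touches nothing.
It fails at once if the mould is pressed on the cooler with more than 22 N (contact force between mould and cooler above 22 N).
It fails at once if the mould is tipped more than 30 degrees (angle between mould's own z axis and vertical above 0.52 rad).
It fails at once if another thing on the slab is shifted by more than 25 mm (distance of any of round_mould, sphere_stand, scraper, disc_a, disc_b, cutter, spatula from where it was at the start of the episode above 0.025 m).
It also fails if it takes over 67 s, if anything falls off the work surface, if the arm or the gripper's body presses on something with over 40 N, if the wrist force passes 120 N, or if a joint passes its speed limit or range.

## Robot

A 7-joint arm with a two-finger parallel gripper is mounted at the origin on the work surface. World frame = base frame: x ahead of the robot, y to its left, z up, the work surface at z = 0. Lengths are in m, angles in rad, forces in N, time in s.
With the tool pointing down it reaches from about 0.35 to 0.9 m from the base axis. Payload 8.1 kg.
Tool frame: the origin (TCP) lies midway between the tips of the shut fingers; the grasp point (between the pads) lies 19 mm behind it (grasp_offset is the distance from the TCP to the grasp point, in m); z points along the fingers, y is the line along which they close (so a half turn about z gives the same grasp; the last joint's range is limited). The gripper opens to 92 mm and grips with 3 to 60 N. Pads are 19 mm wide; open, the fingers measure 130 mm over their backs; the gripper's body (75 mm by 190 mm) begins 47 mm behind the grasp point.
Start: joints at [1.162, 0.434, 0.025, 1.573, -0.012, 1.134, -0.075], TCP at [0.188, -0.596, 0.227] pointing down, gripper open.
Joint ranges: [-2.62, 2.62], [-0.44, 2.09], [-1.27, 1.32], [0.08, 2.57], [-1.32, 4.46], [0.12, 2], [-2.74, 2.74]. Speed limits (rad/s): [2.22, 2.22, 3.01, 3.01, 3.14, 3.14, 3.14].

## Interface

Orientations are given as a unit quaternion [x, y, z, w].
In Python, from station import * gives the robot as it stands.
- The arm moves only by the tool apply_moves, never from a script. Its argument "commands" is a list of rows, each a list of 4 numbers: the shift along the tool's x, y, z in cm, then the turn about the tool's z in rad. In form: [[tx, ty, tz, twist], ...]. A call has 1 to 12 rows; each row shifts and turns the commanded pose from where the row before left it, along the tool's axes as they then stand; what a row does not reach is not made up. A row lasts 1/10 s, in which the tool goes at most 50 mm and 8.59 degrees, less where a joint would pass 70% of its speed; a pose out of reach is approached as far as the arm can. A call is refused whole if a number of a shift passes 5 or a number of a turn 0.15, either way. A call with a gripper value outside its range is refused whole. "grip" is the finger opening in cm, from 0 to 9.18, set as the call begins (left out, the last holds). The fingers move at their own pace and stop on an object; "newtons" is the grip in N (left out, the last holds). Time passes only in rows, so rows that do not move let the fingers close. It gives the time, the measured TCP pose, the force, the opening and the grip force at its end, in the units of the state.
- state(): the state, without advancing time (a new reading comes with each control period).
- capture(name): name is "scene" or "side" or "wrist"; returns a dict with "image" (384x512x3 uint8, blue, green, red), "fx", "fy", "cx", "cy" (pixels), "rvec" (rotation vector, rad) and "tvec" (3), from world to camera coordinates, as OpenCV has them. Camera axes: x right, y down, z forward; pixel columns grow to the right and rows downward; lengths in m; the calibration is good to about 2 mm. A picture is of the moment at which its call begins. There is no depth.
- finish_job(): hands the job in; it is judged then, once.
Trained networks look in a picture, given as the dict that the camera call returned (one of the last four; its "shot" number tells which), for a name from the list of things; names that differ only in an ending like _2 or _b are one class to them, and where a whole thing is asked for, a point or a joint stands for the part that bears it (a point fixed in the world has none). Each returns a list of dicts, best first, with "conf" (0 to 1); they miss things now and then, are a little off and sometimes report something else, mostly with a low value. They report only what shows in the picture. A call takes as long as a camera call. They do not tell look-alikes from the thing itself.
- boxes_of(picture, thing): "uv" ([column, row] in pixels, amid what is visible of it).
- silhouettes(picture, thing): "region" (384x512 bool, what is visible of it) and "uv" ([column, row] in pixels, amid what is visible of it).
- spot_point(picture, thing): "uv" ([column, row] in pixels: a listed point, or the origin of a listed thing).
The state is a dict: "t": time; "q": joint angles; "joint_vel": joint speeds; "effort": joint torques, N m; "tcp_pos": TCP position; "tcp_rot": TCP orientation; "contact_force": force on the tool from outside, world axes, zero at the start; "moment": the same for the moment, N m; "opening": finger opening in m; "grip_force": force on a finger pad.
Only numpy, scipy, OpenCV 4.12 (cv2) and the standard library are available. Lean on these libraries where they do the work, as an engineer would, in place of code of your own. Each camera call takes 0.05 s, during which the arm holds its last target. There are 200 camera calls.

## Working session

There is one attempt and no reset: what is moved stays moved. The work goes in short steps, Python scripts to look and compute and a tool call to move; the robot and the scene stay as the last step left them, time stands still between calls to the robot, and variables do not carry over. Pictures are saved under pics/ and viewed, at most 10 in all, crops included, and the job is handed in when it is done.

Besides the shell and the picture viewer there is one more tool, called as name(argument=value, ...) on one line, values as JSON. apply_moves: Moves the arm, as the interface text tells. Its arguments: {"type":"object","properties":{"commands":{"type":"array","items":{"type":"array","items":{"type":"number"}}},"grip":{"type":"number"},"newtons":{"type":"number"}},"required":["commands"]}

```bash
mkdir -p pics; ls; cat > h.py <<'E'
from station import *
import numpy as np, cv2
def ray(p,uv):
    K=np.array([[p['fx'],0,p['cx']],[0,p['fy'],p['cy']],[0,0,1.]])
    R=cv2.Rodrigues(np.array(p['rvec'],float))[0]; t=np.array(p['tvec'],float).ravel()
    d=R.T@np.linalg.solve(K,[uv[0],uv[1],1]); return -R.T@t,d/np.linalg.norm(d)
def atz(p,uv,z):
    c,d=ray(p,uv); return c+d*(z-c[2])/d[2]
def tri(obs):
    A=np.zeros((3,3));b=np.zeros(3)
    for p,uv in obs:
        c,d=ray(p,uv);M=np.eye(3)-np.outer(d,d);A+=M;b+=M@c
    return np.linalg.solve(A,b)
def proj(p,X):
    K=np.array([[p['fx'],0,p['cx']],[0,p['fy'],p['cy']],[0,0,1.]])
    return cv2.projectPoints(np.array(X,float).reshape(-1,3),np.array(p['rvec'],float),np.array(p['tvec'],float),K,None)[0].reshape(-1,2)
E
python3 - <<'E'
from h import *
np.set_printoptions(precision=3,suppress=True)
s=state();print(s['t'],s['tcp_pos'],s['tcp_rot'],s['opening'])
P={n:capture(n) for n in('scene','side','wrist')}
for n,p in P.items():
    cv2.imwrite(f'pics/{n}0.png',p['image'])
    print(n,ray(p,(256,192)))
    for th in('mould','cooler','lane_mouth','hood_front','flap_l','flap_r','round_mould'):
        for r in spot_point(p,th)[:3]: print(n,th,round(r['conf'],2),np.array(r['uv']),atz(p,r['uv'],.067 if th=='hood_front' else .02))
cv2.imwrite('pics/a.png',np.vstack([P['scene']['image'],P['side']['image']])[:, :])
E
```

```text
pics
0.0 [ 0.188 -0.596  0.226] [ 0.988  0.152 -0.    -0.001] 0.09179276481736913
scene (array([ 1.269, -0.046,  0.993]), array([-0.64 ,  0.056, -0.766]))
scene mould 0.98 [331.9 134.3] [0.258 0.27  0.02 ]
scene mould 0.68 [383.1 133.1] [0.269 0.422 0.02 ]
scene cooler 0.68 [274.7 242.3] [0.621 0.054 0.02 ]
scene lane_mouth 0.7 [184.9 254.8] [ 0.635 -0.164  0.02 ]
scene hood_front 0.95 [274.6 269.6] [0.725 0.041 0.067]Traceback (most recent call last):
  File "<stdin>", line 9, in <module>
ValueError: it knows: cooler, cutter, disc, hood_front, lane_mouth, mould, round_mould, scraper, spatula, sphere_stand
```

```bash
python3 - <<'E'
from h import *
np.set_printoptions(precision=3,suppress=True)
P={n:capture(n) for n in('scene','side','wrist')}
for n,p in P.items():
    cv2.imwrite(f'pics/{n}0.png',p['image'])
    print(n,ray(p,(256,192)))
    for th in('mould','cooler','lane_mouth','hood_front','round_mould','sphere_stand','scraper'):
        for r in spot_point(p,th)[:3]: print(n,th,round(r['conf'],2),np.array(r['uv']),atz(p,r['uv'],.067 if th=='hood_front' else .02))
E
```

```text
scene (array([ 1.269, -0.046,  0.993]), array([-0.64 ,  0.056, -0.766]))
scene mould 0.95 [328.9 133.4] [0.253 0.262 0.02 ]
scene mould 0.85 [382.7 134.5] [0.274 0.419 0.02 ]
scene mould 0.66 [341. 190.] [0.473 0.251 0.02 ]
scene cooler 0.82 [274.8 241.3] [0.619 0.055 0.02 ]
scene hood_front 0.9 [273.7 272.3] [0.732 0.038 0.067]
scene round_mould 0.79 [154.5 217.8] [ 0.516 -0.242  0.02 ]
scene sphere_stand 0.84 [361.9 253.1] [0.674 0.259 0.02 ]
scene sphere_stand 0.28 [178.7 285.1] [ 0.716 -0.179  0.02 ]
scene scraper 0.66 [117.2 280.3] [ 0.689 -0.32   0.02 ]
side (array([ 0.024, -1.226,  0.905]), array([ 0.31 ,  0.796, -0.52 ]))
side mould 0.75 [164.4 190.4] [0.239 0.24  0.02 ]
side mould 0.67 [159.3 170.1] [0.249 0.397 0.02 ]
side mould 0.4 [227.6 181.5] [0.476 0.232 0.02 ]
side cooler 0.8 [278.9 202.1] [0.604 0.04  0.02 ]
side cooler 0.17 [315.8 229.7] [ 0.654 -0.15   0.02 ]
side lane_mouth 0.72 [257.2 201.6] [0.533 0.066 0.02 ]
side hood_front 0.76 [308.6 187.7] [0.709 0.027 0.067]
side round_mould 0.93 [290.9 255.2] [ 0.525 -0.243  0.02 ]
side sphere_stand 0.64 [273.8 170.5] [0.675 0.26  0.02 ]
side sphere_stand 0.28 [347.7 262.1] [ 0.671 -0.325  0.02 ]
side scraper 0.68 [294.4 253.2] [ 0.539 -0.238  0.02 ]
side scraper 0.55 [349.6 261.4] [ 0.678 -0.324  0.02 ]
wrist (array([ 0.253, -0.576,  0.385]), array([-0.241, -0.077, -0.968]))
```

View pics/scene0.png

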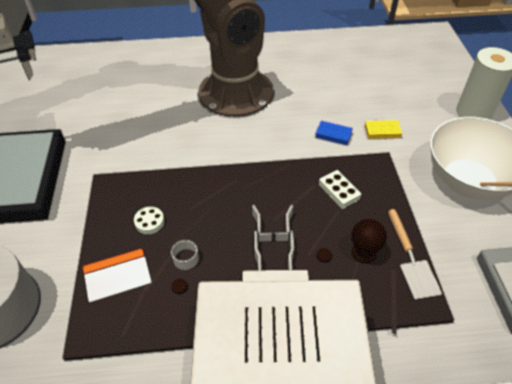

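View pics/side0.png

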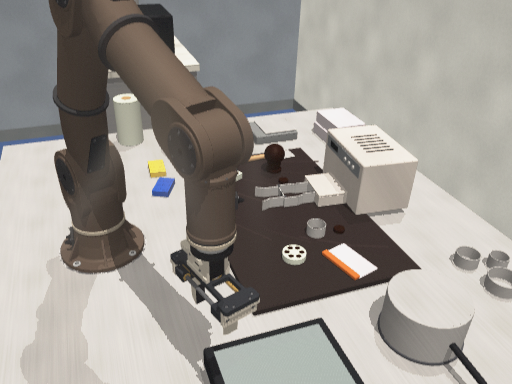

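The white mould is at scene pixel (340,188), left of the lane. The lane is at about (273,240), the hood front at (273,272) and the round mould at (150,219). The blue and yellow look-alikes are off the slab at (334,133) and (383,129). I'll move above the area for a close look.

apply_moves(commands=[[2,-2.7,-0.6,0],[2,-2.7,-0.6,0],[2,-2.7,-0.6,0],[2,-2.7,-0.6,0],[2,-2.7,-0.6,0],[2,-2.7,-0.6,0],[2,-2.7,-0.6,0],[2,-2.7,-0.6,0],[2,-2.7,-0.6,0],[2,-2.7,-0.6,0],[2,-2.7,-0.6,0],[2,-2.7,-0.6,0]])

```text
t: 2.75
tcp_pos: [0.3198, -0.2135, 0.2992]
tcp_rot: [0.988, 0.152, 0.0, 0.0]
contact_force: [0.8, -1.0, -0.3]
opening: 0.0917
grip_force: 0.0
```

apply_moves(commands=[[2,-2.7,-0.6,0],[2,-2.7,-0.6,0],[2,-2.7,-0.6,0],[2,-2.7,-0.6,0],[2,-2.7,-0.6,0],[2,-2.7,-0.6,0],[2,-2.7,-0.6,0],[2,-2.7,-0.6,0],[2,-2.7,-0.6,0],[2,-2.7,-0.6,0],[1,-1.4,-0.3,0],[0,0,0,0]])

```text
t: 3.95
tcp_pos: [0.4346, 0.1218, 0.3621]
tcp_rot: [0.988, 0.154, 0.0, -0.001]
contact_force: [0.8, 0.2, -0.2]
opening: 0.0915
grip_force: 0.0
```

```bash
cat > look.py <<'E'
from h import *
import sys
np.set_printoptions(precision=3,suppress=True)
s=state();print(s['t'],s['tcp_pos'],s['tcp_rot'],s['q'],s['contact_force'])
for n in sys.argv[2:]:
    p=capture(n); cv2.imwrite(f'pics/{n}{sys.argv[1]}.png',p['image'])
    for th in('mould','cooler','lane_mouth','hood_front'):
        for r in spot_point(p,th)[:3]: print(n,th,round(r['conf'],2),np.array(r['uv']),atz(p,r['uv'],.067 if th=='hood_front' else .02))
    for r in silhouettes(p,'mould')[:3]:
        m=r['region'].astype(np.uint8); c=max(cv2.findContours(m,0,2)[0],key=cv2.contourArea)[:,0]
        W=np.array([atz(p,u,.044)[:2] for u in c])*1000
        q=cv2.minAreaRect(W.astype(np.float32)); print(n,'sil',round(r['conf'],2),r['uv'],q, 'box',cv2.boxPoints(q).tolist())
E
python3 look.py 1 wrist scene side
```

```text
3.95 [0.435 0.122 0.362] [ 0.988  0.154  0.    -0.001] [ 0.244  0.116 -0.697  1.7    0.075  1.352 -1.726] [ 0.829  0.195 -0.21 ]
wrist mould 0.83 [204.9 116.4] [0.481 0.233 0.02 ]
wrist mould 0.8 [156.8 226.1] [0.247 0.27  0.02 ]
wrist mould 0.59 [ 80.4 205.2] [0.245 0.422 0.02 ]
wrist cooler 0.95 [326.5  76.1] [0.611 0.049 0.02 ]
wrist sil 0.71 [218.8, 7.2] ((645.718994140625, 252.84259033203125), (20.475109100341797, 57.47307205200195), 17.690956115722656) box [[627.2330322265625, 277.109130859375], [644.6981201171875, 222.35400390625], [664.2049560546875, 228.5760498046875], [646.7398681640625, 283.3311767578125]]
wrist sil 0.7 [74.0, 202.7] ((255.72293090820312, 411.7970275878906), (104.31413269042969, 67.40825653076172), 87.10480499267578) box [[219.4274139404297, 361.4089050292969], [286.7496337890625, 358.0041809082031], [292.0184326171875, 462.1851501464844], [224.69622802734375, 465.5898742675781]]
wrist sil 0.59 [201.1, 115.6] ((476.625244140625, 241.67138671875), (101.07723236083984, 63.56755828857422), 25.970062255859375) box [[417.271728515625, 248.1147918701172], [445.1
[... 1765 characters left out ...]
16406, 151.6637420654297], [288.5427551269531, 271.4981689453125], [228.62452697753906, 298.23199462890625]]
side sil 0.77 [228.8, 179.6] ((471.45050048828125, 222.56593322753906), (122.37686920166016, 85.13795471191406), 28.86307716369629) box [[397.3143310546875, 230.31002807617188], [438.4119873046875, 155.748291015625], [545.586669921875, 214.82183837890625], [504.489013671875, 289.3835754394531]]
side sil 0.64 [156.9, 167.2] ((233.9629364013672, 371.4062805175781), (136.28790283203125, 59.943565368652344), 85.76127624511719) box [[199.03646850585938, 305.66400146484375], [258.8160705566406, 301.23345947265625], [268.889404296875, 437.1485595703125], [209.10980224609375, 441.5791015625]]
```

View pics/wrist1.png

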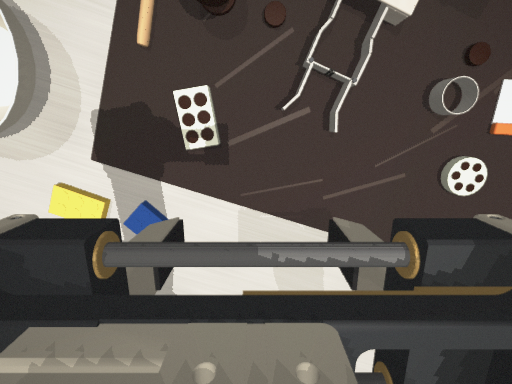

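The wrist view shows the mould at about (197,117) and the lane mouth tips at (287,107) and (334,130). The flaps run from about (308,63) to (355,82), and the hood corner is at (400,10). A zoom will help with the lane axis.

```bash
python3 - <<'E'
from h import *
i=cv2.imread('pics/wrist1.png')[0:140,265:425]
cv2.imwrite('pics/c1.png',cv2.resize(i,None,fx=4.25,fy=4.25,interpolation=cv2.INTER_CUBIC))
P={n:capture(n) for n in('scene','side','wrist')}
def uv(p):
    for r in boxes_of(p,'mould'):
        w=atz(p,r['uv'],.03)
        if w[0]>.4: return r['uv']
print('mould tri',tri([(p,uv(p)) for p in P.values()if uv(p)]))
np.save('w1.npy',{k:np.array(P['wrist'][k]) for k in('fx','fy','cx','cy','rvec','tvec')},allow_pickle=True)
E
```

```text
mould tri [0.65667581 0.10547245 0.1948939 ]
```

View pics/c1.png

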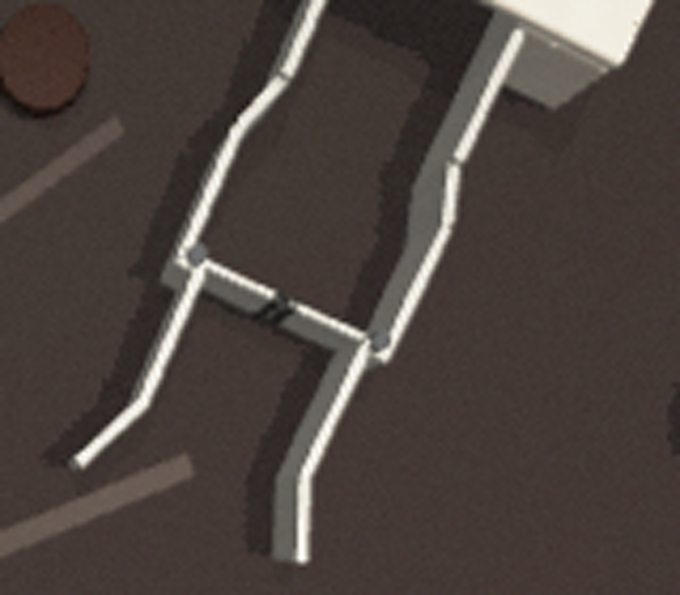

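```bash
cat > fit.py <<'E'
from h import *
from scipy.optimize import least_squares
F=np.array([[-85,49],[-55,35],[-85,-49],[-55,-35],[0,36.5],[0,-36.5],[45,43],[45,-43],[65,35],[65,-35]])/1000
def fit(p,px,freeh=True,F=F):
    def X(v): 
        c,s=np.cos(v[2]),np.sin(v[2]); return np.c_[F@np.array([[c,s],[-s,c]])+v[:2],np.full(len(F),v[3] if freeh else .056)]
    r=least_squares(lambda v:(proj(p,X(v))-px).ravel(),[.615,.047,-.1,.056],loss='soft_l1')
    return r.x,np.round(r.fun.reshape(-1,2) if r.fun.size==2*len(F) else r.fun,1)
E
python3 - <<'E'
from fit import *
np.set_printoptions(precision=4,suppress=True)
w=np.load('w1.npy',allow_pickle=True).item()
px=np.array([[78,462],[142,402],[302,555],[303,475],[197,253],[378,340],[238,130],[450,222],[287,75],[457,163]])/4.25+[265,0]
for f in(True,False):print(*fit(w,px,f))
P={n:capture(n) for n in('scene','side','wrist')}
o=[]
for n,p in P.items():
    for r in boxes_of(p,'mould'):
        X=atz(p,r['uv'],.032)
        if np.hypot(X[0]-.475,X[1]-.235)<.05: o.append((p,r['uv']));print(n,X)
print('tri',tri(o))
E
```

```text
[ 0.6136  0.045  -0.0947  0.056 ] [[-0.1 -0.1]
 [ 0.2 -0.2]
 [-0.1  1.6]
 [ 0.4  0. ]
 [ 1.2  0.7]
 [-0.7 -0.6]
 [ 0.6 -1.5]
 [-0.5  0.7]
 [-0.4  0.2]
 [-0.3 -0.6]]
[ 0.6136  0.045  -0.0947  0.056 ] [[-0.1 -0.1]
 [ 0.2 -0.2]
 [-0.1  1.6]
 [ 0.4  0. ]
 [ 1.2  0.7]
 [-0.7 -0.6]
 [ 0.6 -1.5]
 [-0.5  0.7]
 [-0.4  0.2]
 [-0.3 -0.6]]
scene [0.4762 0.2483 0.032 ]
side [0.4632 0.2143 0.032 ]
wrist [0.4796 0.2367 0.032 ]
tri [0.4735 0.2442 0.019 ]
```

apply_moves(commands=[[0,0,0,-0.145],[0,0,0,0],[1,-1.5,2,0],[1,-1.5,2,0],[1,-1.5,2,0],[1,-1.5,2,0],[1,-1.5,2,0],[1.2,-1.5,2,0],[0,0,2,0],[0,0,0,0],[0,0,0,0]])

```text
t: 6.7
tcp_pos: [0.4509, 0.227, 0.2219]
tcp_rot: [0.975, 0.222, -0.0, 0.0]
contact_force: [0.7, -0.1, -0.3]
opening: 0.0923
grip_force: 0.0
```

```bash
python3 look.py 2 wrist
```

```text
6.7 [0.451 0.227 0.222] [ 0.975  0.222 -0.     0.   ] [ 0.006  0.339 -0.738  1.822  0.256  1.08  -1.949] [ 0.656 -0.064 -0.277]
wrist mould 0.87 [257.8 151. ] [0.479 0.237 0.02 ]
wrist mould 0.85 [169.8 274.1] [0.255 0.277 0.02 ]
wrist cooler 0.9 [431.8 120. ] [0.614 0.05  0.02 ]
wrist sil 0.87 [181.4, 281.1] ((267.6358642578125, 259.2252197265625), (43.638023376464844, 64.06202697753906), 25.68076515197754) box [[234.0912322998047, 278.6368713378906], [261.8529357910156, 220.90274047851562], [301.18048095703125, 239.81356811523438], [273.4187927246094, 297.5476989746094]]
wrist sil 0.65 [54.0, 212.8] ((292.0238952636719, 445.775634765625), (15.140637397766113, 41.680057525634766), 22.75756072998047) box [[276.9813232421875, 462.0648193359375], [293.10455322265625, 423.62957763671875], [307.06646728515625, 429.4864501953125], [290.9432373046875, 467.92169189453125]]
wrist sil 0.6 [256.4, 150.3] ((475.1999816894531, 242.89781188964844), (99.2713394165039, 59.61933135986328), 26.911623001098633) box [[417.447265625, 247.01336669921875], [444.431884765625, 193.85047912597656], [532.9526977539062, 238.78225708007812], [505.96807861328125, 291.94512939453125]]
```

View pics/wrist2.png

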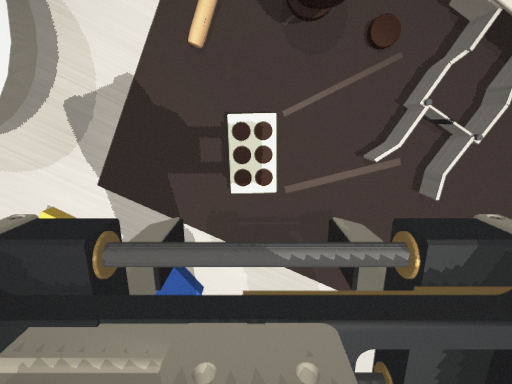

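The mould is at pixel (253,152), aligned with the tool within 0.02 rad, and measures 99×60 mm. I'll go down and grip it.

apply_moves(commands=[[0.1,-0.3,2,-0.022],[0,0,2.5,0],[0,0,2.5,0],[0,0,2.5,0],[0,0,2.5,0],[0,0,2.5,0],[0,0,2.0,0],[0,0,1.5,0],[0,0,1.0,0],[0,0,0.5,0],[0,0,0,0],[0,0,0,0]])

```text
t: 8.2
tcp_pos: [0.4509, 0.2307, 0.0273]
tcp_rot: [0.972, 0.234, 0.0, -0.0]
contact_force: [0.8, 0.1, -0.3]
opening: 0.092
grip_force: 0.0
```

apply_moves(commands=[[0,0,0.3,0],[0,0,0,0],[0,0,0,0],[0,0,0,0],[0,0,0,0],[0,0,0,0],[0,0,0,0],[0,0,0,0],[0,0,0,0],[0,0,0,0]], grip=5, newtons=40)

```text
t: 9.2
tcp_pos: [0.4505, 0.2304, 0.0238]
tcp_rot: [0.972, 0.234, 0.0, 0.0]
contact_force: [-0.2, -0.8, 5.0]
opening: 0.0596
grip_force: 40.0
```

apply_moves(commands=[[0,0,-0.5,0],[0,0,-1,0],[0,0,-1,0],[0,0,-1.5,0],[0,0,-1.5,0],[0,0,0,0.1],[0,0,0,0.13],[0,0,0,0.13],[0,0,0,0.12],[0,0,0,0.087],[0,0,0,0],[0,0,0,0]])

```text
t: 10.4
tcp_pos: [0.4505, 0.2305, 0.0792]
tcp_rot: [0.999, -0.046, 0.0, -0.0]
contact_force: [0.1, -0.1, -2.1]
opening: 0.0596
grip_force: 40.0
```

apply_moves(commands=[[0.2,1,0,0],[0.2,2,0,0],[0.3,2.5,0,0],[0.3,2.5,0,0],[0.3,2.5,0,0],[0.3,2.5,0,0],[0.3,2,0,0],[0.2,1.2,0,0],[0.1,0.7,0,0],[0,0,0,0],[0,0,0,0],[0,0,0,0]])

```text
t: 11.6
tcp_pos: [0.4565, 0.0612, 0.0788]
tcp_rot: [0.999, -0.046, 0.0, -0.0]
contact_force: [0.3, 0.2, -2.1]
opening: 0.0597
grip_force: 40.0
```

```bash
python3 look.py 3 wrist scene side; python3 - <<'E'
from h import *
a=cv2.imread('pics/wrist3.png');b=cv2.imread('pics/side3.png')[130:250,180:340];b=cv2.resize(b,(288,216))
c=cv2.resize(a,(512,384)); o=np.zeros((384,800,3),np.uint8);o[:,:512]=c;o[:216,512:]=b;cv2.imwrite('pics/m3.png',o)
E
```

```text
11.6 [0.457 0.061 0.079] [ 0.999 -0.046  0.    -0.   ] [ 0.149  0.421 -0.506  2.098  0.314  0.694 -2.228] [ 0.284  0.208 -2.146]
wrist mould 0.59 [259.4 183.5] [0.475 0.055 0.02 ]
wrist sil 0.85 [260.8, 174.7] ((485.7920837402344, 57.58964538574219), (84.17337799072266, 105.02806854248047), 84.67130279541016) box [[429.596435546875, 20.561782836914062], [534.1705932617188, 10.807899475097656], [541.9877319335938, 94.61750793457031], [437.41357421875, 104.37139129638672]]
scene mould 0.7 [272.3 183.9] [0.433 0.071 0.02 ]
scene mould 0.56 [331.5 136.2] [0.266 0.267 0.02 ]
scene mould 0.55 [382.3 133.8] [0.271 0.419 0.02 ]
scene cooler 0.8 [273.4 239.6] [0.613 0.052 0.02 ]
scene hood_front 0.84 [274.9 272.4] [0.732 0.04  0.067]
scene sil 0.62 [381.7, 131.6] ((279.52349853515625, 413.55511474609375), (107.25881958007812, 83.58792877197266), 87.26821899414062) box [[235.22103881835938, 361.97857666015625], [318.7139587402344, 357.9947509765625], [323.8259582519531, 465.13165283203125], [240.33303833007812, 469.115478515625]]
scene sil 0.57 [271.4, 182.4] ((449.71044921875, 64.024429321289
[... 1028 characters left out ...]
5.41622924804688, 152.2221221923828], [282.650146484375, 266.55694580078125], [226.189453125, 289.8819580078125]]
side sil 0.69 [158.1, 169.5] ((234.43051147460938, 373.373046875), (139.8182373046875, 63.92542266845703), 87.2710952758789) box [[199.17564392089844, 305.0649719238281], [263.028564453125, 302.0214538574219], [269.68536376953125, 441.6811218261719], [205.83245849609375, 444.7246398925781]]
side sil 0.68 [251.9, 192.8] ((537.14697265625, 117.6829833984375), (91.74597930908203, 60.989418029785156), 70.84403228759766) box [[493.2879943847656, 84.35659790039062], [550.9003295898438, 64.34347534179688], [581.0059814453125, 151.00936889648438], [523.3936157226562, 171.02249145507812]]
```

View pics/m3.png

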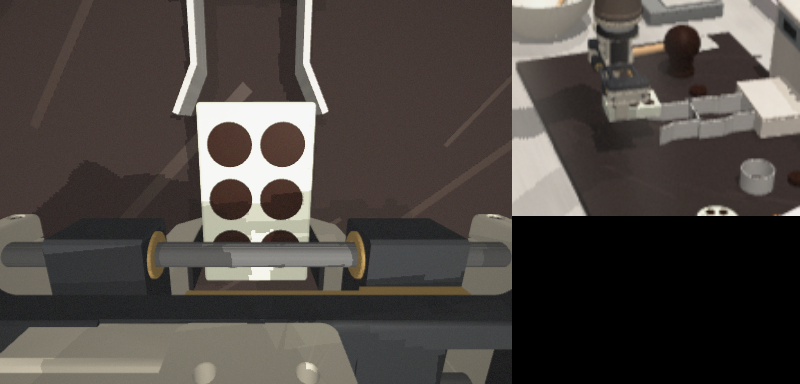

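The mould is held straight at (257,190), just before the lane mouth, with mouth tips at about (178,113) and (324,112). I'll check the lateral offset in numbers.

```bash
python3 - <<'E'
from h import *
np.set_printoptions(precision=4,suppress=True)
p=capture('wrist');u=np.array([.9955,-.0946]);v=np.array([.0946,.9955]);o=np.array([.6136,.045])
for uv,z in(((178,113),.056),((324,112),.056),((203,62),.056),((302,62),.056),((197,103),.099),((315,102),.099)):
    X=atz(p,uv,z);print(uv,X,(X[:2]-o)@u,(X[:2]-o)@v)
t=state()['tcp_pos'];print(t,(t[:2]-o)@u,(t[:2]-o)@v)
E
```

```text
(178, 113) [0.5346 0.1023 0.056 ] -0.08410641304634742 0.04952142288267451
(324, 112) [0.5262 0.0079 0.056 ] -0.08348409901046006 -0.04523618371169501
(203, 62) [0.5631 0.0817 0.056 ] -0.05377688079042876 0.03176362849293046
(302, 62) [0.5573 0.0206 0.056 ] -0.053775427600443196 -0.029647763164085954
(197, 103) [0.5358 0.0804 0.099 ] -0.08078765577969285 0.027869187344614882
(315, 102) [0.5308 0.0228 0.099 ] -0.08032175505697575 -0.02996790636973018
[0.4565 0.0601 0.0787] -0.1578314758291343 0.00013732027149202403
```

apply_moves(commands=[[0,-0.15,1.0,0],[0,0,1,0],[0,0,1,0],[0,0,1,0],[0,0,0.8,0],[0,0,0.4,0],[0,0,0.2,0],[0,0,0,0],[0,0,0,0]])

```text
t: 13.45
tcp_pos: [0.4568, 0.0616, 0.025]
tcp_rot: [0.999, -0.047, 0.0, -0.0]
contact_force: [-0.4, 0.7, -2.8]
opening: 0.0595
grip_force: 40.0
```

apply_moves(commands=[[0.3,0,0,0],[0.5,0,0,0],[0.6,0,0,0],[0.6,0,0,0],[0.6,0,0,0],[0.6,0,0,0],[0.5,0,0,0],[0.3,0,0,0],[0,0,0,0],[0,0,0,0]])

```text
t: 14.45
tcp_pos: [0.4972, 0.0582, 0.0248]
tcp_rot: [0.999, -0.047, 0.001, -0.0]
contact_force: [1.7, 4.8, -4.8]
opening: 0.0596
grip_force: 40.0
```

apply_moves(commands=[[0,0,0,0],[0,0,0,0],[0,0,0,0],[0,0,0,0],[0,0,0,0],[0,0,-1,0],[0,0,-2,0],[0,0,-2,0],[0,0,-1,0],[0,0,0,0]], grip=7.6)

```text
t: 15.45
tcp_pos: [0.4975, 0.0579, 0.0863]
tcp_rot: [0.999, -0.047, 0.001, -0.0]
contact_force: [-0.2, -0.0, 0.1]
opening: 0.0761
grip_force: 0.0
```

apply_moves(commands=[[-1,0,0,0],[-1.5,0.2,0,0],[-1.5,0,0,0],[-1,0,0,0],[-0.5,0,0,0],[0,0,0,0],[0,0,0,0],[0,0,0,0],[0,0,0,0],[0,0,0,0]], grip=1.2, newtons=30)

```text
t: 16.45
tcp_pos: [0.4418, 0.061, 0.0847]
tcp_rot: [0.999, -0.047, 0.0, -0.0]
contact_force: [-0.4, 0.3, 1.1]
opening: 0.012
grip_force: 0.0
```

```bash
python3 - <<'E'
from h import *
p=capture('wrist');cv2.imwrite('pics/wrist4.png',p['image'])
t=state()['tcp_pos'];print(t,state()['opening'],proj(p,[t]),p['fx'])
E
```

```text
[0.44168938 0.06095347 0.08469142] 0.011920350442233937 [[254.13414186 232.55835193]] 266.91905517697165
```

View pics/wrist4.png

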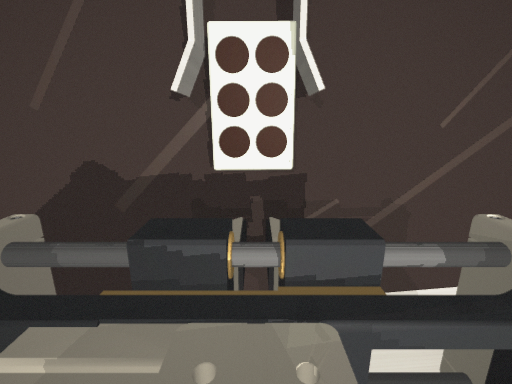

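The mould sits straight in the funnel (pixels 208–297 across, trailing edge at row 168) with the narrowed fingers behind it. I'll go down and push.

apply_moves(commands=[[0,0,1,0],[0,0,1.5,0],[0,0,1.5,0],[0,0,1.0,0],[0,0,0.6,0],[0,0,0,0],[0.5,0,0,0],[0.5,0,0,0],[0.5,0,0,0],[0.3,0,0,0],[0,0,0,0],[0,0,0,0]])

```text
t: 17.7
tcp_pos: [0.4594, 0.0592, 0.0287]
tcp_rot: [0.999, -0.047, -0.0, 0.0]
contact_force: [-0.7, -0.3, 0.3]
opening: 0.0121
grip_force: 0.0
```

apply_moves(commands=[[0.4,0,0,0],[0.4,0,0,0],[0.4,0,0,0],[0.4,0,0,0],[0.4,0,0,0],[0.4,0,0,0],[0.4,0,0,0],[0.4,0,0,0],[0.4,0,0,0],[0.4,0,0,0],[0.4,0,0,0],[0.4,0,0,0]])

```text
t: 18.9
tcp_pos: [0.5027, 0.0552, 0.0281]
tcp_rot: [0.999, -0.046, -0.004, 0.001]
contact_force: [-25.3, 4.4, 21.1]
opening: 0.0121
grip_force: 12.6
```

apply_moves(commands=[[-0.3,0,0,0],[-0.3,0,0,0],[-0.4,0,0,0],[0,0,0,0]])

```text
t: 19.3
tcp_pos: [0.4972, 0.0556, 0.0288]
tcp_rot: [0.999, -0.047, 0.0, 0.0]
contact_force: [-0.1, -0.3, -0.3]
opening: 0.012
grip_force: 0.0
```

```bash
python3 - <<'E'
from h import *
p=capture('wrist');q=capture('side');a=q['image'][150:240,220:340]
o=np.zeros((384,800,3),np.uint8);o[:,:512]=p['image'];o[:216,512:]=cv2.resize(a,(288,216),interpolation=cv2.INTER_CUBIC)
q=capture('scene');a=q['image'][190:290,240:310];o[218:382,512:627]=cv2.resize(a,(115,164),interpolation=cv2.INTER_CUBIC)
cv2.imwrite('pics/m5.png',o);print(state()['tcp_pos'],state()['contact_force'])
E
```

```text
[0.49766816 0.05561063 0.02885459] [ 0.18718857  0.05607232 -0.0956508 ]
```

View pics/m5.png

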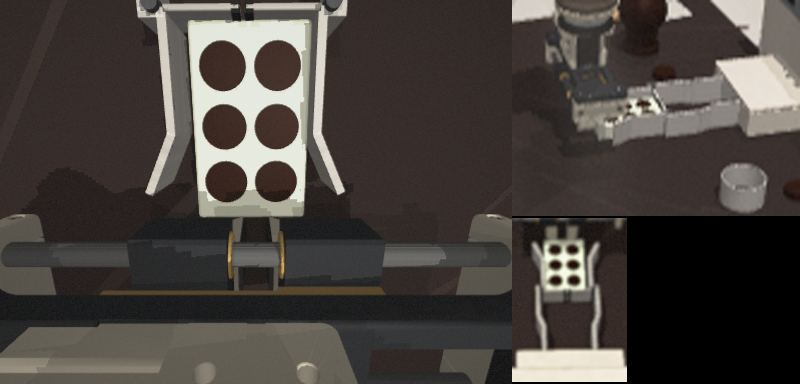

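The mould has reached the shut flaps (front edge at row 20) and lies flat and straight, about 2 mm right of centre. The 25 N reading suggests pad friction pressing it down as the arm yields, so I'll advance slowly and watch the force.

apply_moves(commands=[[0.1,0,-0.05,0],[0.1,0,0,0],[0.1,0,0,0],[0.1,0,0,0],[0,0,0,0]])

```text
t: 19.95
tcp_pos: [0.5014, 0.0553, 0.0292]
tcp_rot: [0.999, -0.047, 0.0, 0.0]
contact_force: [-0.2, 0.6, 0.1]
opening: 0.012
grip_force: 0.0
```

apply_moves(commands=[[0.1,0,0,0],[0.1,0,0,0]])

```text
t: 20.15
tcp_pos: [0.5023, 0.0552, 0.0291]
tcp_rot: [0.999, -0.047, -0.001, 0.0]
contact_force: [-6.4, 0.8, 5.2]
opening: 0.0118
grip_force: 3.0
```

apply_moves(commands=[[0.1,0,0,0],[0.1,0,0,0]])

```text
t: 20.35
tcp_pos: [0.5024, 0.0551, 0.0288]
tcp_rot: [0.999, -0.047, -0.002, 0.001]
contact_force: [-12.6, 0.3, 9.8]
opening: 0.0122
grip_force: 6.0
```

apply_moves(commands=[[0,0,-0.1,0],[0,0,0,0]])

```text
t: 20.55
tcp_pos: [0.5026, 0.0551, 0.0295]
tcp_rot: [0.999, -0.047, -0.002, 0.0]
contact_force: [-7.3, 2.0, -1.6]
opening: 0.012
grip_force: 3.3
```

apply_moves(commands=[[0,0,-0.1,0],[0,0,0,0]])

```text
t: 20.75
tcp_pos: [0.5025, 0.055, 0.0304]
tcp_rot: [0.999, -0.047, -0.002, 0.0]
contact_force: [-5.8, 2.2, -2.0]
opening: 0.012
grip_force: 3.2
```

apply_moves(commands=[[0.1,0,-0.05,0],[0.1,0,-0.05,0]])

```text
t: 20.95
tcp_pos: [0.5033, 0.055, 0.031]
tcp_rot: [0.999, -0.046, -0.003, 0.001]
contact_force: [-11.1, 2.6, -1.4]
opening: 0.0119
grip_force: 5.4
```

apply_moves(commands=[[0.1,0,-0.05,0],[0.1,0,-0.05,0]])

```text
t: 21.15
tcp_pos: [0.5042, 0.0549, 0.0317]
tcp_rot: [0.999, -0.046, -0.004, 0.001]
contact_force: [-13.1, 3.5, -1.6]
opening: 0.0122
grip_force: 6.5
```

apply_moves(commands=[[0.05,-0.07,0,0],[0.05,-0.07,0,0],[0.1,0,-0.03,0]])

```text
t: 21.45
tcp_pos: [0.5053, 0.0557, 0.0316]
tcp_rot: [0.999, -0.047, -0.005, 0.001]
contact_force: [-15.1, 3.3, -1.3]
opening: 0.0123
grip_force: 7.6
```

apply_moves(commands=[[0.1,0,-0.03,0],[0.1,0,-0.03,0]])

```text
t: 21.65
tcp_pos: [0.5061, 0.0555, 0.0319]
tcp_rot: [0.999, -0.046, -0.006, 0.001]
contact_force: [-18.0, 3.8, -1.7]
opening: 0.0121
grip_force: 9.1
```

apply_moves(commands=[[0.06,-0.04,-0.02,0],[0.04,0,0,0]])

```text
t: 21.85
tcp_pos: [0.5067, 0.0557, 0.032]
tcp_rot: [0.999, -0.046, -0.007, 0.001]
contact_force: [-18.3, 2.5, 0.1]
opening: 0.0119
grip_force: 9.1
```

apply_moves(commands=[[0.06,0,-0.02,0],[0.04,0,0,0]])

```text
t: 22.05
tcp_pos: [0.5077, 0.0557, 0.0322]
tcp_rot: [0.999, -0.046, -0.007, 0.001]
contact_force: [-17.3, 2.8, -1.6]
opening: 0.0123
grip_force: 8.9
```

Force peaks at 18 N as the flaps' short lever arm predicts, and it's now falling. I'll continue.

apply_moves(commands=[[0.06,0,0,0],[0.06,0,0,0],[0.06,0,0,0]])

```text
t: 22.35
tcp_pos: [0.51, 0.0557, 0.0323]
tcp_rot: [0.999, -0.046, -0.006, 0.001]
contact_force: [-17.7, 3.3, -0.9]
opening: 0.0121
grip_force: 8.5
```

apply_moves(commands=[[0.1,0,0,0],[0.1,0,0,0],[0.1,0,0,0]])

```text
t: 22.65
tcp_pos: [0.5134, 0.0554, 0.0324]
tcp_rot: [0.999, -0.046, -0.006, 0.001]
contact_force: [-14.7, 2.8, -0.8]
opening: 0.012
grip_force: 7.5
```

apply_moves(commands=[[0.1,0,0,0],[0.1,0,0,0],[0.1,0,0,0],[0.1,0,0,0]])

```text
t: 23.05
tcp_pos: [0.5193, 0.055, 0.0329]
tcp_rot: [0.999, -0.046, -0.004, 0.001]
contact_force: [-10.5, 1.7, -0.4]
opening: 0.0118
grip_force: 5.3
```

apply_moves(commands=[[0.2,0,0,0],[0.2,0,0,0],[0.3,0,0.02,0],[0.3,0,0.02,0],[0.3,0,0.02,0],[0.3,0,0.02,0],[0.3,0,0.02,0],[0.3,0,0,0],[0.3,0,0,0],[0.3,0,0,0]])

```text
t: 24.05
tcp_pos: [0.5519, 0.0523, 0.0334]
tcp_rot: [0.999, -0.047, -0.0, 0.0]
contact_force: [-3.8, 0.1, -1.5]
opening: 0.0118
grip_force: 2.1
```

apply_moves(commands=[[0.3,0,0,0],[0.3,0,0,0],[0.3,0,0,0],[0.3,0,0,0],[0.3,0,0,0],[0.3,0,0,0],[0.3,0,0,0],[0.3,0,0,0]])

```text
t: 24.85
tcp_pos: [0.5761, 0.05, 0.0335]
tcp_rot: [0.999, -0.047, 0.0, 0.0]
contact_force: [-4.2, 1.3, -0.1]
opening: 0.012
grip_force: 2.1
```

apply_moves(commands=[[0.3,0,0.03,0],[0.3,0,0.03,0],[0.3,0,0.03,0],[0.3,0,0.03,0],[0.3,0,0.03,0],[0.3,0,0.03,0],[0.3,0,0.03,0],[0.3,0,0.03,0],[0.3,0,0,0],[0.3,0,0,0],[0.3,0,0,0],[0.3,0,0,0]])

```text
t: 26.05
tcp_pos: [0.6119, 0.0466, 0.0311]
tcp_rot: [0.999, -0.047, -0.0, 0.0]
contact_force: [-3.8, 1.1, -1.0]
opening: 0.0119
grip_force: 2.1
```

apply_moves(commands=[[0.3,0,0,0],[0.3,0,0,0],[0.3,0,0,0],[0.3,0,0,0],[0.3,0,0,0],[0.3,0,0,0],[0.3,0,0,0],[0.3,0,0,0]])

```text
t: 26.85
tcp_pos: [0.6359, 0.0444, 0.0311]
tcp_rot: [0.999, -0.047, 0.0, 0.0]
contact_force: [-4.7, 1.0, -0.6]
opening: 0.0118
grip_force: 2.1
```

apply_moves(commands=[[0.2,0,0,0],[0.2,0,0,0],[0.2,0,0,0],[0.2,0,0,0],[0.15,0,0,0],[0.15,0,0,0],[0.15,0,0,0],[0.15,0,0,0]])

```text
t: 27.65
tcp_pos: [0.6495, 0.0432, 0.0312]
tcp_rot: [0.999, -0.047, -0.0, 0.0]
contact_force: [-5.4, 0.4, 1.2]
opening: 0.0119
grip_force: 3.1
```

apply_moves(commands=[[0.15,0,0,0],[0.15,0,0,0],[0.15,0,0,0],[0.15,0,0,0]])

```text
t: 28.05
tcp_pos: [0.6555, 0.0428, 0.0312]
tcp_rot: [0.999, -0.047, -0.0, -0.0]
contact_force: [-4.2, 2.4, 0.6]
opening: 0.012
grip_force: 2.6
```

apply_moves(commands=[[0.15,0,0,0],[0.15,0,0,0],[0.15,0,0,0],[0.15,0,0,0]])

```text
t: 28.45
tcp_pos: [0.662, 0.0416, 0.0313]
tcp_rot: [0.999, -0.047, 0.0, 0.0]
contact_force: [-3.4, 1.0, 0.9]
opening: 0.0119
grip_force: 1.4
```

apply_moves(commands=[[0.15,0,0,0],[0.15,0,0,0],[0.15,0,0,0],[0.15,0,0,0]])

```text
t: 28.85
tcp_pos: [0.6675, 0.0414, 0.0313]
tcp_rot: [0.999, -0.047, -0.0, 0.0]
contact_force: [-3.8, 0.4, 3.4]
opening: 0.0118
grip_force: 2.3
```

apply_moves(commands=[[0.15,0,0,0],[0.15,0,0,0],[0.15,0,0,0],[0.15,0,0,0]])

```text
t: 29.25
tcp_pos: [0.6735, 0.0408, 0.0312]
tcp_rot: [0.999, -0.047, -0.0, 0.0]
contact_force: [-4.6, 0.2, 3.4]
opening: 0.0121
grip_force: 2.4
```

apply_moves(commands=[[0.15,0,-0.03,0],[0.15,0,-0.02,0],[0.15,0,0,0],[0.15,0,0,0]])

```text
t: 29.65
tcp_pos: [0.6781, 0.0402, 0.0312]
tcp_rot: [0.999, -0.047, -0.001, 0.0]
contact_force: [-9.8, 0.8, 4.1]
opening: 0.0118
grip_force: 4.8
```

apply_moves(commands=[[0.15,0,0,0],[0.15,0,0,0],[0.15,0,0,0]])

```text
t: 29.95
tcp_pos: [0.6806, 0.04, 0.0312]
tcp_rot: [0.999, -0.047, -0.003, 0.001]
contact_force: [-16.3, 0.2, 11.4]
opening: 0.0122
grip_force: 8.7
```

That is the stop. I'll relieve the downward press and hold.

apply_moves(commands=[[-0.05,0,-0.05,0],[0,0,-0.03,0]])

```text
t: 30.15
tcp_pos: [0.6809, 0.0398, 0.0313]
tcp_rot: [0.999, -0.047, -0.002, 0.0]
contact_force: [-8.3, 0.5, -1.0]
opening: 0.0118
grip_force: 4.4
```

apply_moves(commands=[[0.1,0,-0.03,0],[0.1,0,-0.03,0],[0.05,0,0,0]])

```text
t: 30.45
tcp_pos: [0.6828, 0.0396, 0.0315]
tcp_rot: [0.999, -0.047, -0.003, 0.001]
contact_force: [-10.3, 0.5, -1.9]
opening: 0.012
grip_force: 5.3
```

apply_moves(commands=[[0.05,0,-0.02,0],[0,0,0,0]])

```text
t: 30.65
tcp_pos: [0.6831, 0.0396, 0.0315]
tcp_rot: [0.999, -0.047, -0.003, 0.001]
contact_force: [-9.9, 0.9, -0.8]
opening: 0.0119
grip_force: 5.2
```

apply_moves(commands=[[0.1,0,-0.02,0],[0.05,0,-0.02,0],[0,0,0,0],[0,0,0,0],[0,0,0,0],[0,0,0,0],[0,0,0,0],[0,0,0,0]])

```text
t: 31.45
tcp_pos: [0.6842, 0.0395, 0.0317]
tcp_rot: [0.999, -0.047, -0.004, 0.001]
contact_force: [-11.3, 1.1, -0.7]
opening: 0.0119
grip_force: 5.7
```

apply_moves(commands=[[-0.1,0,0,0],[-0.15,0,0,0],[-0.15,0,0,0],[-0.2,0,0,0],[-0.3,0,0,0],[-0.4,0,0,0],[-0.4,0,0,0],[0,0,0,0],[0,0,-0.5,0],[0,0,-1,0],[0,0,-2,0],[0,0,-2,0]])

```text
t: 32.65
tcp_pos: [0.6713, 0.0412, 0.09]
tcp_rot: [0.999, -0.047, 0.0, -0.0]
contact_force: [0.5, 0.2, -0.8]
opening: 0.0123
grip_force: 0.0
```

apply_moves(commands=[[0,0,-2,0],[0,0,-2,0],[-1,0,-2,0],[-2,0,-2,0],[-3,0,-2,0],[-3,0,-2,0],[-3,0,-1,0],[-3,0,0,0],[-2,0,0,0],[-1,0,0,0],[0,0,0,0],[0,0,0,0]])

```text
t: 33.85
tcp_pos: [0.4929, 0.0579, 0.2191]
tcp_rot: [0.999, -0.047, 0.001, -0.0]
contact_force: [0.2, -0.0, -0.4]
opening: 0.0117
grip_force: 0.0
```

```bash
python3 - <<'E'
from h import *
p=capture('wrist');q=capture('scene');a=q['image'][200:300,225:325]
o=np.zeros((384,800,3),np.uint8);o[:,:512]=p['image'];o[:288,512:]=cv2.resize(a,(288,288),interpolation=cv2.INTER_CUBIC)
cv2.imwrite('pics/m6.png',o);print(state()['tcp_pos'],state()['contact_force'],state()['t'])
E
```

```text
[0.49286446 0.05792156 0.21865942] [ 0.49859594 -0.49439835 -0.52734599] 33.95
```

View pics/m6.png

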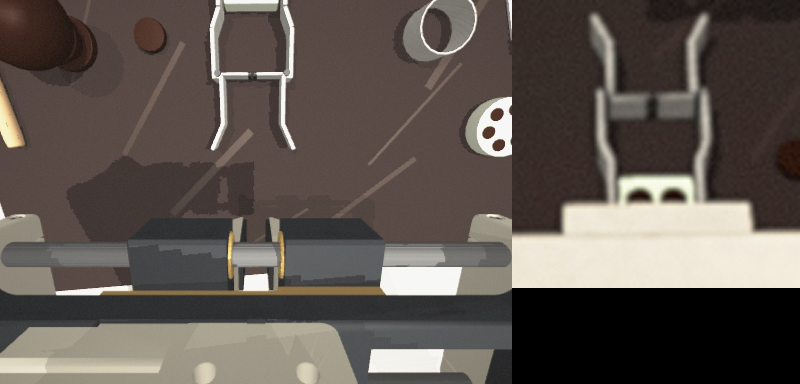

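The flaps are shut (row 75) and the mould's trailing edge is at row 10, about 75 mm past them, part-way under the hood. Nothing else has shifted, so I'll hand in.

```bash
python3 -c "
from station import *
print(finish_job())"
```

```text
the job is handed in; nothing more can be done
None
```

The mould went through the flaps and was pressed on the hidden stop at about 11 N measured at the wrist for over half a second. It now lies flat inside with both flaps shut, and the job is handed in; no verdict was returned.

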